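# Knock out a test moulding with the return slide, then lock the slide

## Robot

A 6-joint arm with a two-finger parallel gripper is mounted at the origin on the work surface. World frame = base frame: x ahead of the robot, y to its left, z up, the work surface at z = 0. Lengths are in m, angles in rad, forces in N, time in s.
With the tool pointing down it reaches from about 0.275 to 0.75 m from the base axis. Payload 10.2 kg.
Tool frame: the origin (TCP) lies midway between the tips of the shut fingers; the grasp point (between the pads) lies 19 mm behind it; z points along the fingers, y is the direction in which the jaws open and shut (so a half turn about z gives the same grasp; the last joint's range is limited). The gripper opens to 88 mm and grips with 3 to 60 N. Pads are 18 mm wide; open, the fingers measure 123 mm over their backs; the gripper's body (75 mm by 187 mm) begins 45 mm behind the grasp point.
Start: joints at [1.014, 0.313, 1.498, -0, 1.331, -0.223], TCP at [0.172, 0.496, 0.239] pointing down, gripper open.
Joint ranges: [-2.94, 2.94], [-0.97, 2.17], [0.19, 2.56], [-1.23, 4.37], [0.02, 3.11], [-2.88, 2.88]. Speed limits (rad/s): [2.39, 2.39, 3.01, 3.14, 3.14, 3.14].

## Interface

Orientations are given as a unit quaternion [x, y, z, w].
In Python, from bench import robot, solver, camera gives the robot as it stands. The module is installed in compiled form; this text tells all that it offers. Calls block until the motion is done:
- robot.move_pose(position, orientation): joint-space move of the TCP to a pose.
- robot.servo_line(position, rot=None, velocity=0.15, until_force=None): straight line of the TCP; rot=None keeps the orientation; velocity is the mean speed in m/s. With until_force (N) it stops when the force on the tool has changed by that much, and returns True; else False.
- robot.movej(angles): joint-space move.
- robot.gripper_to(opening, grip_force=None): opening from 0.0 (shut) to 1.0 (fully open); grip_force is the grip in N (None keeps the last); returns when the fingers have stopped.
- robot.wait(seconds).
- solver.solve_ik(position, orientation): joint angles nearest the present ones, or None.
- robot.read_state(): the state.
- camera(name): name is "scene" or "top" or "wrist"; returns a dict with "pixels" (480x640x3 uint8, red, green, blue), "K" (3x3 intrinsics, pixels), "k1" (the pictures are not rectified: a ray, as slopes to the right and down, at radius r is drawn at 1 + k1 r^2 times it, then the intrinsics apply), "xyz" and "rotation" of the camera in the world; the wrist camera has in their place "hand_eye" (4x4, takes a point from camera to tool coordinates, whose origin is the TCP and whose axes are the flange's). Camera axes: x right, y up, looking along -z (the intrinsics and any distortion apply to the point x, -y, -z); pixel columns grow to the right and rows downward; lengths in m; the calibration is good to about 2 mm. A picture is of the moment at which its call begins: read the wrist's pose just before it. There is no depth.
A pose or a line that the arm cannot do raises robot.Unreachable and nothing moves.
- robot.hand_in(): hands the job in, once; it reports no verdict.
The state is a dict: "clock": time; "joints": joint angles; "qvel": joint speeds; "joint_efforts": joint torques, N m; "tcp_pos": TCP position; "tcp_rot": TCP orientation; "force": force on the tool from outside, world axes, zero at the start; "moment": the same for the moment, N m; "gripper_width": opening from 0.0 (shut) to 1.0 (fully open).
Only numpy, scipy, OpenCV 4.12 (cv2) and the standard library are available. Lean on these libraries where they do the work, as an engineer would, in place of code of your own. Each camera call takes 0.05 s, during which the arm holds its last target.

## Task

Knock the white test moulding out of the mould into its catch tray: push the spring-loaded ejector slide by its upright handle all the way to its end stop, then let go of it there so that it snaps back home by itself. Then secure the slide by turning the lock collar until its pointer stands at the locked mark, not past it, which swings its tab in front of the slide. Leave the other things on the bench and mould where they are.

Things in the scene. Friction and masses are not known exactly. Their poses are not given: they have to be found in the camera images.
- mould: fixed aluminium mould half, 207 x 210 x 45 mm (x from -150 to 57, y from -150 to 60, top at z 45 mm in its own frame), with the ejector slide between two rails on top, a lock collar on a post beside it and a steel catch tray against its +x side. Its origin is at bench level. Its x axis is the direction in which the slide is pushed, towards the tray; y is level, z is up. The slide's centre line is y = 0; the collar's axis is at x = 0, y = -100 mm
- slide (a joint): travel of the steel ejector slide in m along the mould's +x: 0 = home, 0.075 = end stop. A spring always pulls it home: 3 N at home, 10.5 N at the end; let go at the end it is home in about 0.3 s. The slide block is 60 mm wide, its top at z = 80 mm; its 40 mm wide nose pushes the moulding and at the end stands 14 mm out over the tray
- slide_handle (a point): a point in the slide's upright handle, on its centre line, 105 mm above the bench (moves with the slide). The handle is a dark steel post, 30 mm long along the mould's x, 24 mm wide along y, from z = 80 mm to z = 125 mm; at home it stands at x = -105 mm, y = 0 in the mould's frame. Nothing taller than 80 mm lies within 45 mm beside it along its way
- collar (a joint): turn of the lock collar in rad about the vertical, growing anticlockwise seen from above: it starts unlocked at 0 to 0.4, stands at the locked mark at 1.30, and can be turned too far, up to about 1.5, where its tab meets the slide. It stays where it is left (stiff, 0.08 N m). When the slide is more than about 20 mm from home, the tab meets the slide before the mark
- collar_grip (a point): a point on the lock collar's vertical axis, 105 mm above the bench, at the height to grip. The collar is a round knurled steel ring 52 mm in diameter, its side free to grip all round from z = 80 mm to its top at z = 125 mm (a 26 mm wide spindle end stands 10 mm above that). Below, at z = 64 to 78 mm, a 14 mm wide tab reaches 83 mm from the axis, and a short pointer (41 mm from the axis) stands opposite the tab
- tab_tip (a point): the outer end of the collar's tab, 83 mm from the collar's axis, 71 mm above the bench (turns with the collar). Locked, the tab points along the mould's +y, across the front of the slide block with 14 mm of play
- lock_mark (a point): outer end of the locked mark: a dark groove 4 mm wide in the rim of the steel disc (88 mm across) under the collar, on the mould's -y side of the collar's axis (44 mm from it). The collar's pointer stands over it when locked
- moulding_center (a point): centre of the loose white plastic moulding, 50 x 54 x 22 mm, 80 g, which starts in front of the slide's nose on the mould's top
- tray_floor (a point): centre of the floor of the open catch tray (inside 122 x 112 mm, 45 mm high, its floor 5 mm above the bench), fixed to the mould
- parallel: bystander: plain steel bar 70 x 22 x 18 mm lying on the mould's top; origin under its centre
- tape: bystander: roll of paper tape lying flat, 110 mm across, 24 mm high; origin under its centre
- tin: bystander: shallow brass bowl 84 mm across, 35 mm high; origin under its centre
- graver: bystander: screwdriver-like hand tool 170 mm long lying on the bench
- cutter: bystander: red box cutter 150 x 26 x 18 mm lying on the bench
- mug: bystander: steel mug 76 mm across, 95 mm high; origin under its centre
- brush: bystander: hand brush 160 mm long lying on the bench

How it is judged:
By the outcome, as a careful person would: the job done as asked, in the order asked, and still so for the second after the job is handed in, with the robot touching nothing.
It also fails if it takes over 45 s, if anything falls off the work surface, if the arm or the gripper's body presses on something with over 40 N, if the wrist force passes 120 N, or if a joint passes its speed limit or range.

## Working session

There is one attempt and no reset: what is moved stays moved. The work goes in short steps, each a Python script; the robot and the scene stay as the last script left them, time stands still between calls to the robot, and variables do not carry over. Pictures are saved under pics/ and viewed, and the job is handed in when it is done.

```bash
mkdir -p pics; python3 - <<'E'
from bench import robot,camera
import cv2,numpy as np
s=robot.read_state();print(s)
for n in("scene","top","wrist"):
    c=camera(n);cv2.imwrite(f"pics/{n}0.png",c["pixels"][:,:,::-1])
    print(n,{k:np.round(v,4).tolist() for k,v in c.items() if k!="pixels"})
E
```

```text
{'clock': 0.0, 'joints': array([ 1.01360379e+00,  3.13461410e-01,  1.49842026e+00, -1.57947575e-05,
        1.33099586e+00, -2.23388056e-01]), 'qvel': array([ 4.55198347e-04, -7.28805975e-04, -6.60330893e-04,  1.55494386e-03,
        6.57707380e-04,  6.76631119e-06]), 'joint_efforts': array([-9.54644092e-04, -4.02214265e+01, -2.52269357e+01,  6.94106449e-02,
        3.52622790e-02, -8.84493102e-05]), 'tcp_pos': array([0.17188962, 0.49580863, 0.23816156]), 'tcp_rot': array([ 1.66126550e-01,  9.86104232e-01, -5.97043027e-04, -2.37326196e-04]), 'force': array([-0.19837377,  0.10250989,  0.9749007 ]), 'moment': array([-0.05704552, -0.05641809, -0.03183051]), 'gripper_width': 0.9991316892873776}
scene {'K': [[530.0562, 0.0, 318.8949], [0.0, 530.0562, 245.0041], [0.0, 0.0, 1.0]], 'k1': -0.0362, 'xyz': [1.2755, 0.6273, 0.7272], 'rotation': [0.2026, 0.4163, 0.8003, 0.381]}
top {'K': [[544.3296, 0.0, 318.1533], [0.0, 544.3296, 243.1488], [0.0, 0.0, 1.0]], 'k1': -0.1008, 'xyz': [0.4002, 0.073, 1.0376], 'rotation': [-0.0641, 0.0702, 0.7039, -0.7039]}
wrist {'K': [[362.75, 0.0, 313.0618], [0.0, 362.75, 233.8356], [0.0, 0.0, 1.0]], 'k1': 0.0044, 'hand_eye': [[-0.0007, 0.9589, 0.2838, 0.0731], [1.0, 0.0007, 0.0001, -0.0013], [-0.0002, 0.2838, -0.9589, -0.146], [0.0, 0.0, 0.0, 1.0]]}
```

View pics/scene0.png

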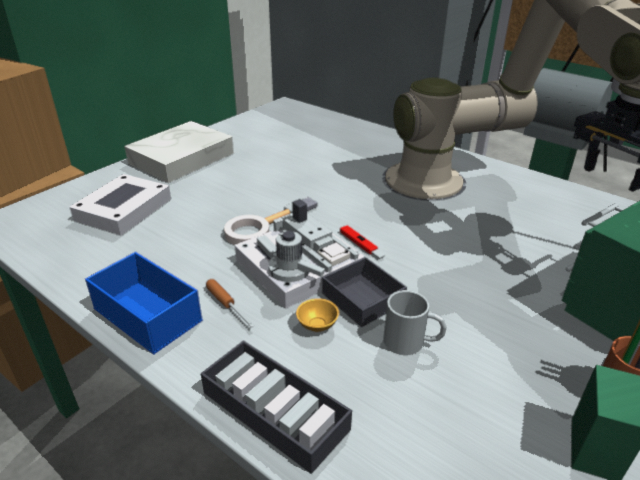

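View pics/top0.png

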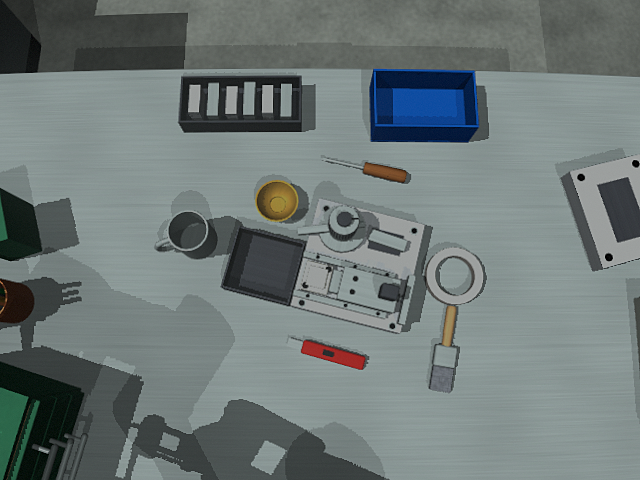

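View pics/wrist0.png

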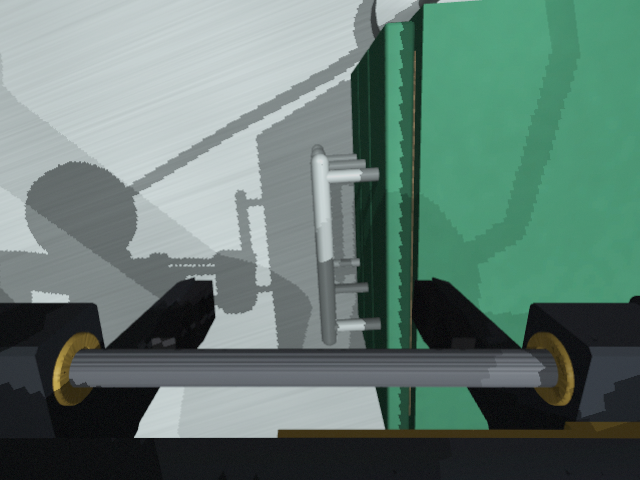

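The top picture shows the mould around (365,265), tray at (265,265), handle near (390,290) and collar near (345,220). I'll enlarge it for the fit.

```bash
cat > h.py <<'E'
import numpy as np,cv2
from scipy.spatial.transform import Rotation as R
def proj(c,P,xyz=None,Rm=None):
    P=np.atleast_2d(P)
    if xyz is None: xyz=c["xyz"];Rm=R.from_quat(c["rotation"]).as_matrix()
    p=(P-xyz)@Rm
    s=np.stack([p[:,0],-p[:,1]],1)/(-p[:,2:3])
    s=s*(1+c["k1"]*(s**2).sum(1,keepdims=True))
    return s@np.diag([c["K"][0][0],c["K"][1][1]])+np.array([c["K"][0][2],c["K"][1][2]])
E
python3 - <<'E'
import cv2
for n,(x,y,w,h),f in(("top",(215,185,230,160),3.4),("scene",(225,185,200,150),4)):
    im=cv2.imread(f"pics/{n}0.png")[y:y+h,x:x+w]
    cv2.imwrite(f"pics/{n}0z.png",cv2.resize(im,None,fx=f,fy=f,interpolation=cv2.INTER_CUBIC))
E
```

```text
(no output)
```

View pics/top0z.png

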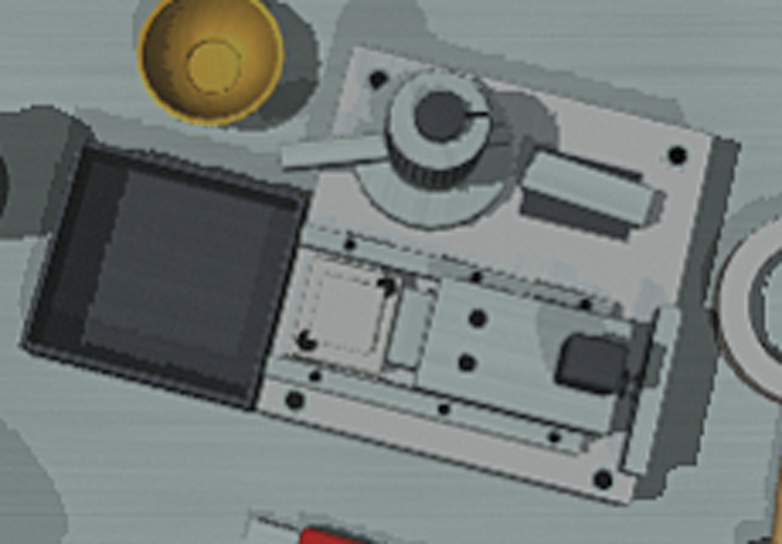

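View pics/scene0z.png

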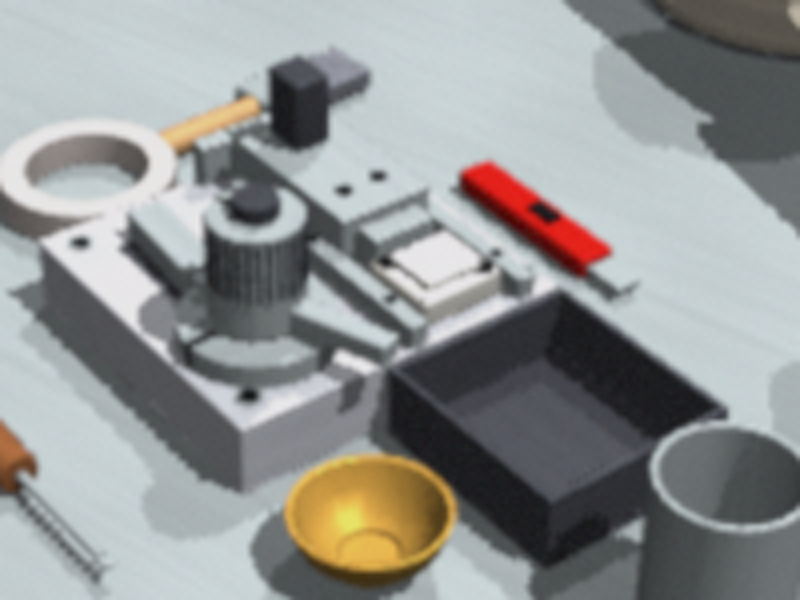

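```bash
cat > fit.py <<'E'
from h import *
from bench import camera
from scipy.optimize import least_squares
T=lambda p:[(p[0]+.5)/3.4+215-.5,(p[1]+.5)/3.4+185-.5]
S=lambda p:[(p[0]+.5)/4+225-.5,(p[1]+.5)/4+185-.5]
ct,cs=camera("top"),camera("scene")
M=np.array([[-150,-150,45],[57,-150,45],[-150,60,45],[57,60,45],[0,-100,135],[-105,0,125]])/1e3
tp=np.array([T(p) for p in [(714,137),(352,48),(628,502),(262,410),(440,117),(592,353)]])
Ms=np.array([[57,-150,45],[-150,-150,45],[57,60,45],[0,-100,135],[-105,0,125]])/1e3
sp=np.array([S(p) for p in [(243,430),(42,243),(562,290),(257,192),(298,70)]])
def W(v,m):
    c,s=np.cos(v[2]),np.sin(v[2]);return m@np.array([[c,s,0],[-s,c,0],[0,0,1]])+[v[0],v[1],0]
def res(v): return np.r_[(proj(ct,W(v,M))-tp).ravel(),(proj(cs,W(v,Ms))-sp).ravel()]
r=least_squares(res,[.4,0,1.4],loss="soft_l1")
print(r.x,np.round(r.fun.reshape(-1,2),1).tolist())
for k in(0,1):
    f=(lambda v:(proj(ct,W(v,M))-tp).ravel()) if k==0 else (lambda v:(proj(cs,W(v,Ms))-sp).ravel())
    q=least_squares(f,[.4,0,1.4],loss="soft_l1");print(q.x,np.round(q.fun,1).tolist())
print(W(r.x,np.array([[0,-.1,.105],[-.105,0,.105]])))
# tab tip at angle: locked(1.30) points +y
tt=T((284,160))
g=lambda a:proj(ct,W(r.x,[[.083*np.cos(a),-.1+.083*np.sin(a),.078]]))[0]
for a in np.arange(-.1,.7,.1): print(round(a,1),g(a),tt)
E
python3 fit.py
```

```text
[0.51983387 0.04738391 1.32051419] [[-0.4, -0.9], [-0.6, -1.3], [0.3, 1.4], [-2.7, 0.2], [-1.0, -0.5], [0.3, 2.6], [-0.5, -0.7], [-1.2, -1.5], [-0.6, -2.1], [-0.4, 0.5], [0.1, -0.6]]
[0.52002292 0.0464438  1.32018412] [0.1, -0.9, -0.1, -1.4, 0.8, 1.3, -2.2, 0.1, -0.4, -0.6, 0.9, 2.5]
[0.52157873 0.05036668 1.31790536] [-0.1, 0.3, -0.8, -0.8, 0.1, -1.1, 0.1, 1.3, 0.7, 0.1]
[[ 0.61671813  0.02261617  0.105     ]
 [ 0.49382775 -0.05434457  0.105     ]]
-0.1 [298.36382818 210.56666061] [298.1764705882353, 231.7058823529412]
0.0 [296.98254725 214.80416623] [298.1764705882353, 231.7058823529412]
0.1 [296.04001388 219.16641229] [298.1764705882353, 231.7058823529412]
0.2 [295.54776741 223.61056917] [298.1764705882353, 231.7058823529412]
0.3 [295.51296298 228.09256567] [298.1764705882353, 231.7058823529412]
0.4 [295.93821148 232.56751201] [298.1764705882353, 231.7058823529412]
0.5 [296.82146264 236.99014863] [298.1764705882353, 231.7058823529412]
0.6 [298.15593598 241.31531653] [298.1764705882353, 231.7058823529412]
```

```bash
cat >> h.py <<'E'
V=[0.51983,0.04738,1.3205]
def W(v,m):
    c,s=np.cos(v[2]),np.sin(v[2]);return np.atleast_2d(m)@np.array([[c,s,0],[-s,c,0],[0,0,1]])+[v[0],v[1],0]
def quat(yaw): # tool z down, tool x at yaw
    c,s=np.cos(yaw),np.sin(yaw)
    return R.from_matrix(np.array([[c,s,0],[s,-c,0],[0,0,-1]])).as_quat()
def wcam(c,st):
    Rt=R.from_quat(st["tcp_rot"]).as_matrix();H=np.array(c["hand_eye"])
    return Rt@H[:3,3]+st["tcp_pos"],Rt@H[:3,:3]
E
python3 - <<'E'
from h import *
from bench import robot,camera
import pickle
p=W(V,[-.04,-.05,.28])[0]
robot.move_pose(p,quat(V[2]))
st=robot.read_state();c=camera("wrist")
print(st["clock"],st["joints"],st["tcp_pos"])
cv2.imwrite("pics/w1.png",c["pixels"][:,:,::-1]);pickle.dump((st,c),open("w1.pkl","wb"))
x,Rm=wcam(c,st)
for n,m in dict(handletop=[-.105,0,.125],spindle=[0,-.1,.135],mark=[0,-.144,.05],c1=[-.15,-.15,.045],c2=[.057,-.15,.045],c3=[-.15,.06,.045],c4=[.057,.06,.045]).items(): print(n,proj(c,W(V,m),x,Rm))
E
```

```text
2.5083 [-2.15209617e-01  3.62281247e-01  1.32219230e+00  1.35864168e-04
  1.45714314e+00  3.37180944e-02] [ 0.5583011  -0.00296129  0.27999962]
handletop [[258.05280236 285.39689922]]
spindle [[376.44853614 169.43227364]]
mark [[405.73529686 159.94638553]]
c1 [[400.33623002 292.218125  ]]
c2 [[414.84786341 100.75440665]]
c3 [[217.68839659 292.05947416]]
c4 [[202.10839235 100.61370014]]
```

View pics/w1.png

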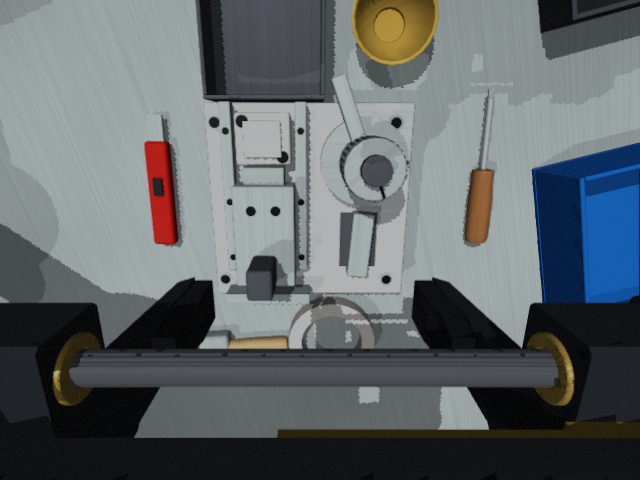

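Wrist picture: the mould is square to the image, with corners near (414,103) and (400,292), the spindle at (377,170) and the handle at (261,278). All are close to the predictions. I'll refine on a zoom.

```bash
python3 - <<'E'
import cv2
im=cv2.imread("pics/w1.png")
cv2.imwrite("pics/w1z.png",cv2.resize(im[60:310,190:430],None,fx=2.4,fy=2.4,interpolation=cv2.INTER_CUBIC))
cv2.imwrite("pics/w1y.png",cv2.resize(im[60:180,310:430],None,fx=5,fy=5,interpolation=cv2.INTER_CUBIC)) 
E
```

```text
(no output)
```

View pics/w1z.png

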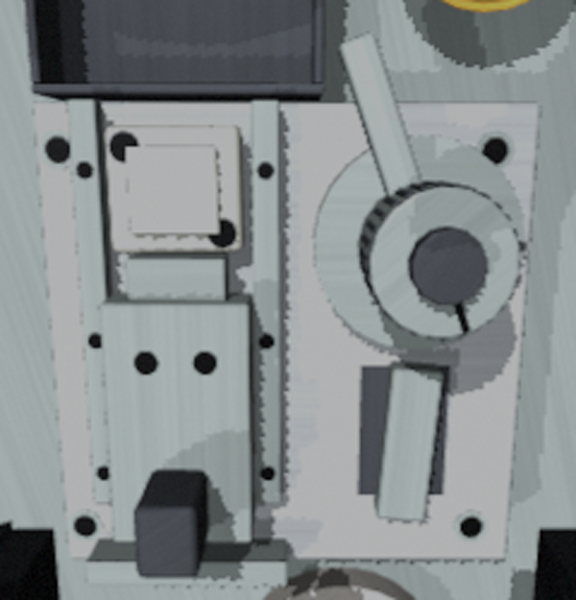

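View pics/w1y.png

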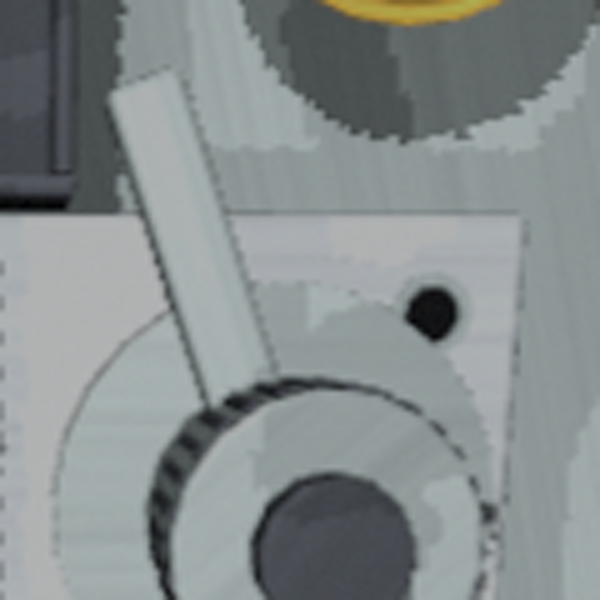

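```bash
python3 - <<'E'
from h import *
import pickle
from scipy.optimize import least_squares
st,c=pickle.load(open("w1.pkl","rb"));x,Rm=wcam(c,st)
Z=lambda p:[(p[0]+.5)/2.4+189.5,(p[1]+.5)/2.4+59.5]
M=np.array([[57,-150,45],[-150,-150,45],[-150,60,45],[57,60,45],[0,-100,135],[-105,0,125]])/1e3
z=np.array([Z(p) for p in[(538,103),(506,559),(70,559),(36,101),(448,266),(166,545)]])
r=least_squares(lambda v:(proj(c,W(v,M),x,Rm)-z).ravel(),V,loss="soft_l1")
print(r.x,np.round(r.fun,1))
Y=lambda p:np.array([(p[0]+.5)/5+309.5,(p[1]+.5)/5+59.5])
def edge(v,a,s,ra):
    d=np.array([np.cos(a),np.sin(a)]);n=np.array([-d[1],d[0]])
    q=np.array([0,-.1])+ra*d+s*.007*n
    return proj(c,W(v,[q[0],q[1],.078]),x,Rm)[0]
for v in(V,r.x):
  f=lambda a:np.r_[edge(v,a[0],1,.083)-Y((110,100)),edge(v,a[0],-1,.083)-Y((175,70))]
  q=least_squares(f,[.4]);print("tab mould angle",q.x,"theta",q.x-(np.pi/2-1.3),q.fun)
E
```

```text
[0.51994948 0.04613842 1.32143469] [ 1.3 -0.8  0.2  0.4 -0.6  0.4 -2.1  0.1  0.5  0.3 -0.2 -0.2]
tab mould angle [0.36342619] theta [0.09262986] [-2.27952564 -3.10454812 -0.36492671 -3.21515345]
tab mould angle [0.3616165] theta [0.09082017] [-1.74410321 -1.82315941  0.16346843 -1.90810919]
```

```bash
sed -i 's/^V=.*/V=[0.5199,0.0464,1.3212]/' h.py; python3 - <<'E'
from h import *
from bench import robot,camera
q=quat(V[2])
robot.gripper_to(0.8)
robot.move_pose(W(V,[-.105,0,.17])[0],q)
robot.servo_line(W(V,[-.105,0,.089])[0],velocity=.15)
robot.gripper_to(0.0,grip_force=40)
s=robot.read_state();print(s["clock"],s["tcp_pos"],s["gripper_width"]*88,s["force"])
c=camera("scene");cv2.imwrite("pics/s2.png",c["pixels"][:,:,::-1])
E
```

```text
5.075 [ 0.49406814 -0.05537226  0.08902849] 23.78202490077463 [0.92715579 0.16565934 0.09589019]
```

View pics/s2.png

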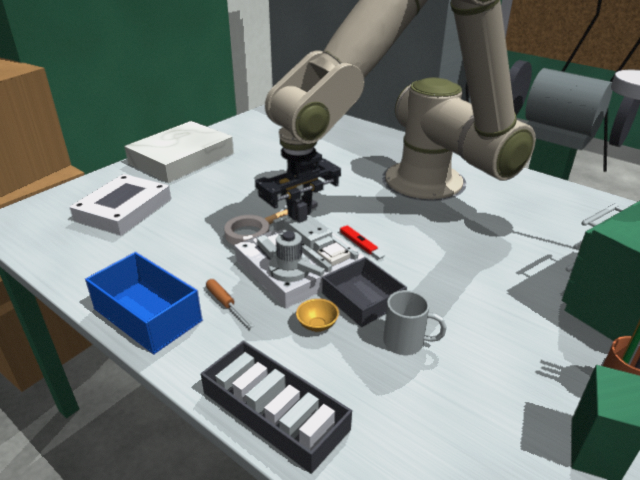

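The gripper holds the handle at (300,205): the 23.8 mm opening matches its 24 mm width. Next I push: 70 mm steadily, then slowly to the stop.

```bash
python3 - <<'E'
from h import *
from bench import robot,camera
u=np.array([np.cos(V[2]),np.sin(V[2])])
p0=robot.read_state()["tcp_pos"].copy()
def rep(t):
    s=robot.read_state();d=s["tcp_pos"]-p0
    print(t,round(s["clock"],2),"along",d[:2]@u,"force",s["force"][:2]@u,s["force"],s["gripper_width"]*88)
T=lambda d:p0+np.r_[u*d,0]
print(robot.servo_line(T(.070),velocity=.10));rep("70")
print(robot.servo_line(T(.083),velocity=.02,until_force=22));rep("stop")
c=camera("scene");cv2.imwrite("pics/s3.png",c["pixels"][:,:,::-1][140:380,180:500])
rep("after")
E
```

```text
False
70 5.97 along 0.06909446646713956 force -9.821682173379896 [-1.9805419  -9.63090332  0.96191404] 23.69208371986751
True
stop 6.45 along 0.07442803968388044 force -9.059336905442533 [-2.89234292 -8.61175022  3.22014174] 23.735211564276124
after 6.5 along 0.07433545336734312 force -9.827604416281412 [-3.66769546 -9.20693931  3.2333369 ] 23.75102414536732
```

View pics/s3.png

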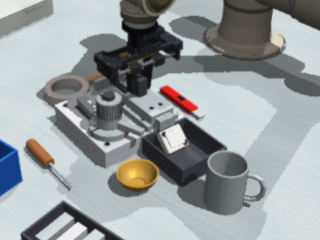

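The moulding is tipped into the tray at about (170,140) in the crop. Travel reads 74.4 mm, and the force has relaxed to spring level. I'll press a little further to be sure it is at the stop.

```bash
python3 - <<'E'
from h import *
from bench import robot,camera
u=np.array([np.cos(V[2]),np.sin(V[2])])
p0=W(V,[-.105,0,.089])[0]
def rep(t):
    s=robot.read_state();d=s["tcp_pos"]-p0
    print(t,round(s["clock"],2),"along",d[:2]@u,"force",s["force"][:2]@u,s["force"],s["gripper_width"]*88)
rep("0")
for d in(.0755,.0765,.0775,.0785):
    r=robot.servo_line(p0+np.r_[u*d,0],velocity=.02,until_force=25);rep((d,r))
    f=robot.read_state()["force"][:2]@u
    if r or f<-25: break
E
```

```text
0 6.5 along 0.07433864124421861 force -9.827604416281412 [-3.66769546 -9.20693931  3.2333369 ] 23.75102414536732
(0.0755, False) 6.75 along 0.07436474438753084 force -9.397430267267756 [-1.76005176 -9.24928995  1.13196953] 24.13797224215838
(0.0765, False) 7.0 along 0.07503008759263893 force -12.529067449810324 [ -3.28841035 -12.09147603   0.77872249] 23.611287036524203
(0.0775, False) 7.25 along 0.07513600700069141 force -19.245583162746343 [ -4.74323363 -18.65192557   1.63675594] 23.567725183168122
(0.0785, False) 7.5 along 0.0752576047591495 force -25.728731459025244 [ -6.93149954 -24.78458158   1.46420663] 23.74263997134751
```

At the stop: travel holds at 75.1 mm while force climbs to 26 N. Opening the gripper to let it snap home.

```bash
python3 - <<'E'
from h import *
from bench import robot,camera
robot.gripper_to(0.85)
robot.wait(0.3)
p=robot.read_state()["tcp_pos"]
robot.servo_line([p[0],p[1],.2],velocity=.2)
# view pose incl. tray
p=W(V,[-.02,-.05,.3])[0]
robot.move_pose(p,quat(V[2]))
c=camera("wrist");cv2.imwrite("pics/w4.png",c["pixels"][:,:,::-1])
c=camera("scene");cv2.imwrite("pics/s4.png",cv2.resize(c["pixels"][:,:,::-1][170:350,200:440],None,fx=3,fy=3,interpolation=2))
s=robot.read_state();print(s["clock"],s["force"])
E
```

```text
10.0083 [-0.80697515 -0.84401497 -0.62626155]
```

View pics/w4.png

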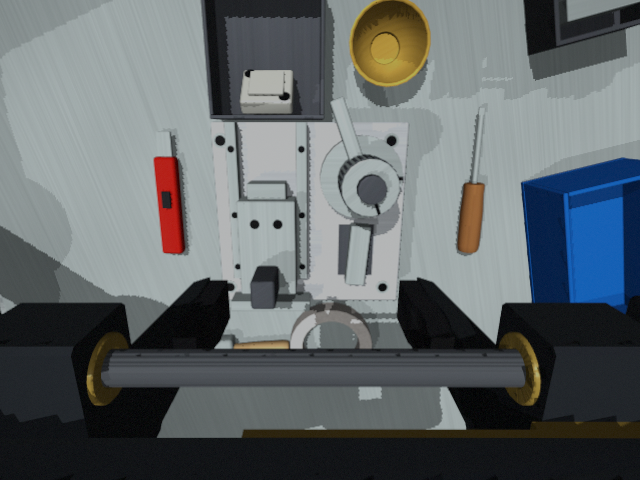

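View pics/s4.png

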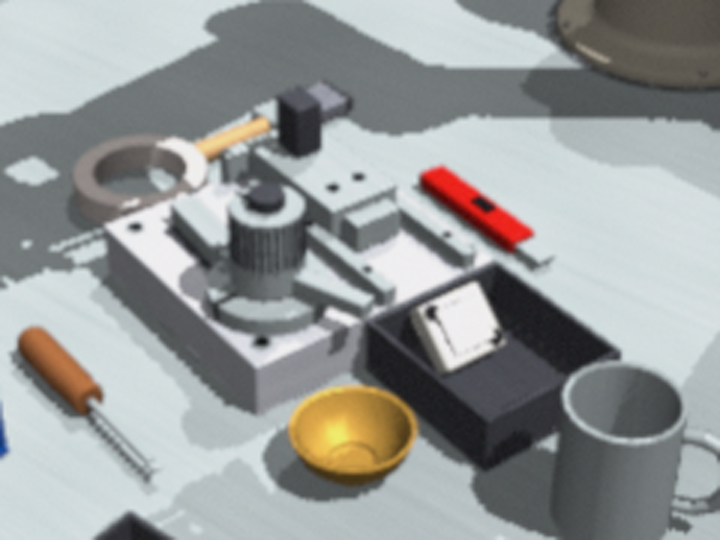

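Slide is home (handle back at its first place, (265,287) here), and the moulding lies in the tray, leaning on its near wall at (267,90). Nothing else has moved. Next is the collar: grip, turn most of the way, release and measure.

```bash
python3 - <<'E'
from h import *
from bench import robot,camera
import pickle
q=quat(V[2]); a=W(V,[0,-.1,.2])[0]
robot.gripper_to(1.0)
robot.move_pose(a,q)
robot.servo_line([a[0],a[1],.088],velocity=.15)
robot.gripper_to(0.0,grip_force=25)
s=robot.read_state();print(s["clock"],s["tcp_pos"],s["gripper_width"]*88,s["force"],s["joints"][5])
j=s["joints"].copy()
for d in(.6,1.13):
    k=j.copy();k[5]-=d;robot.movej(k);s=robot.read_state();print(s["clock"],s["joints"][5]-j[5],s["tcp_pos"],s["force"],s["moment"])
robot.wait(.2)
robot.gripper_to(1.0)
robot.servo_line([a[0],a[1],.2],velocity=.2)
robot.move_pose(W(V,[-.02,-.05,.28])[0],q)
st=robot.read_state();c=camera("wrist");pickle.dump((st,c),open("w5.pkl","wb"))
im=c["pixels"][:,:,::-1];cv2.imwrite("pics/w5.png",im);cv2.imwrite("pics/w5z.png",cv2.resize(im[100:260,280:430],None,fx=3.75,fy=3.75,interpolation=2))
print(st["clock"])
E
```

```text
12.475 [0.6170715  0.02164704 0.08808188] 51.3038235489751 [ 2.98959701 -0.30313809 -0.68513692] 0.09517167107261659
13.1 -0.5973042106594955 [0.61749438 0.02162916 0.0881161 ] [ 6.10671165  0.49951641 -1.97187313] [-0.11794922 -0.56854702  0.08448613]
13.675 -1.1272485445146878 [0.61776414 0.021831   0.08814294] [ 7.31742513  1.2868415  -2.83749727] [ 0.04360283 -0.97524846  0.05791164]
16.3
```

View pics/w5.png

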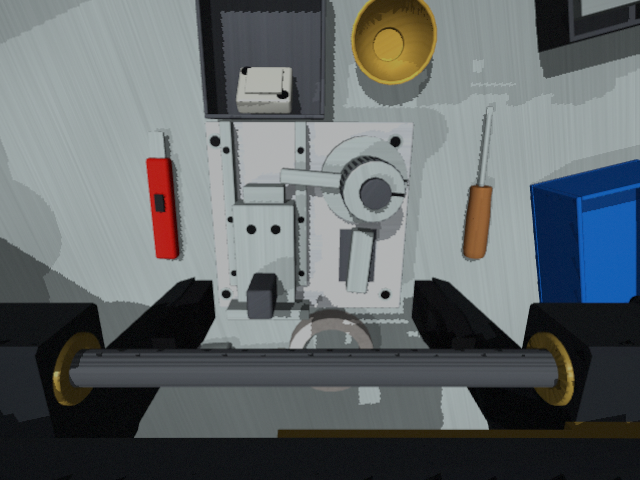

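View pics/w5z.png

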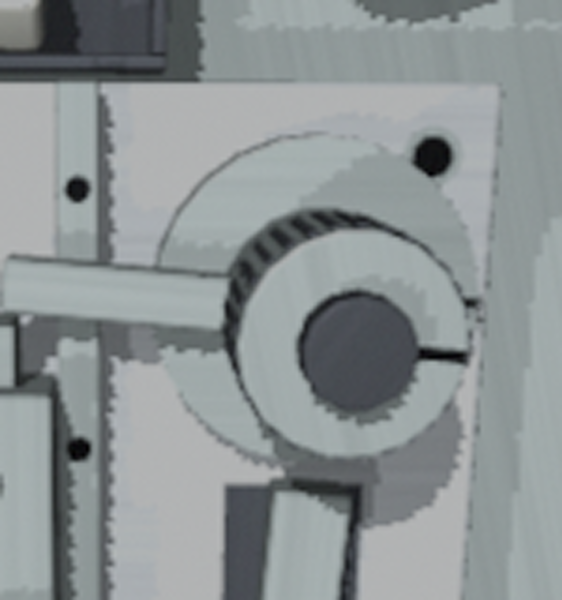

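```bash
cat > ang.py <<'E'
from h import *
def inv(c,x,Rm,px,z):
    # pixel -> point on plane z
    from scipy.optimize import fsolve
    f=lambda w:(proj(c,[w[0],w[1],z],x,Rm)[0]-px)
    w=fsolve(f,V[:2]);d=w-np.array(V[:2]);a=V[2]
    return np.array([np.cos(a)*d[0]+np.sin(a)*d[1],-np.sin(a)*d[0]+np.cos(a)*d[1]])
def ang(c,st,lines,Z):
    x,Rm=wcam(c,st)
    for A,B,z in lines:
        A=inv(c,x,Rm,Z(A),z);B=inv(c,x,Rm,Z(B),z);d=A-B
        print(np.round(A*1e3,1),np.round(B*1e3,1),"ang",np.arctan2(d[1],d[0]),"theta",np.arctan2(d[1],d[0])-(np.pi/2-1.3))
E
python3 - <<'E'
from ang import *
import pickle
st,c=pickle.load(open("w1.pkl","rb"))
ang(c,st,[((110,100),(210,405),.078),((175,70),(278,378),.078)],lambda p:[(p[0]+.5)/5+309.5,(p[1]+.5)/5+59.5])
ang(c,st,[((448,266),(466,330),.130)],lambda p:[(p[0]+.5)/2.4+189.5,(p[1]+.5)/2.4+59.5])
st,c=pickle.load(open("w5.pkl","rb"))
Z=lambda p:[(p[0]+.5)/3.75+279.5,(p[1]+.5)/3.75+99.5]
ang(c,st,[((10,256),(225,273),.078),((5,311),(225,331),.078),((415,351),(467,356),.125),((38,-5000),(38,-5000),0)][:3],Z)
x,Rm=wcam(c,st)
print(inv(c,x,Rm,Z((358,350)),.135),inv(c,x,Rm,Z((354,344)),.125))
E
```

```text
[ 73.4 -65.8] [ 21.  -85.1] ang 0.35341829159293153 theta 0.08262196479803502
[ 78.3 -77.2] [ 25.8 -97.5] ang 0.36998068596192785 theta 0.09918435916703133
[  -0.6 -100.5] [ -22.4 -107.8] ang 0.3216587935256061 theta 0.0508624667307096
[ 14.3 -20.3] [ 10.  -74.7] ang 1.493512049864506 theta 1.2227157230696095
[  0.4 -18.7] [ -4.7 -75. ] ang 1.4808827149539883 theta 1.2100863881590918
[  -1.5 -114. ] [  -2.6 -125.6] ang 1.475363430747026 theta 1.2045671039521295
[ 0.00053863 -0.09958599] [ 0.00010497 -0.10033368]
```

Turned as planned: tab now at about 1.215 by three measurements, which agree with the 1.127 turned from 0.091. I'll make the last 0.085 rad and look again.

```bash
python3 - <<'E'
from h import *
from bench import robot,camera
import pickle
q=quat(V[2]); a=W(V,[0,-.1,.2])[0]
robot.move_pose(a,q)
robot.servo_line([a[0],a[1],.088],velocity=.15)
robot.gripper_to(0.0,grip_force=25)
s=robot.read_state();print(s["clock"],s["gripper_width"]*88,s["force"])
j=s["joints"].copy();k=j.copy();k[5]-=.087;robot.movej(k);robot.wait(.3)
s=robot.read_state();print(s["clock"],s["joints"][5]-j[5],s["moment"])
robot.gripper_to(1.0)
robot.servo_line([a[0],a[1],.2],velocity=.2)
robot.move_pose(W(V,[-.02,-.05,.28])[0],q)
st=robot.read_state();c=camera("wrist");pickle.dump((st,c),open("w6.pkl","wb"))
im=c["pixels"][:,:,::-1];cv2.imwrite("pics/w6.png",im);cv2.imwrite("pics/w6z.png",cv2.resize(im[100:260,280:430],None,fx=3.75,fy=3.75,interpolation=2))
c=camera("scene");cv2.imwrite("pics/s6.png",cv2.resize(c["pixels"][:,:,::-1][170:350,200:440],None,fx=3,fy=3,interpolation=2))
print(st["clock"])
E
```

```text
18.3667 51.853074206085864 [ 2.62433286e+00 -9.96004034e-01 -2.06868253e-04]
18.9167 -0.08607072544328777 [-0.09063065 -0.18654141 -0.07874479]
20.7917
```

View pics/w6z.png

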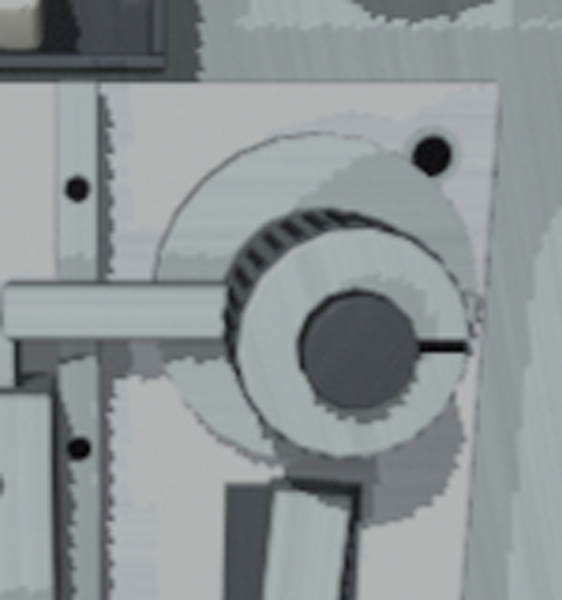

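View pics/s6.png

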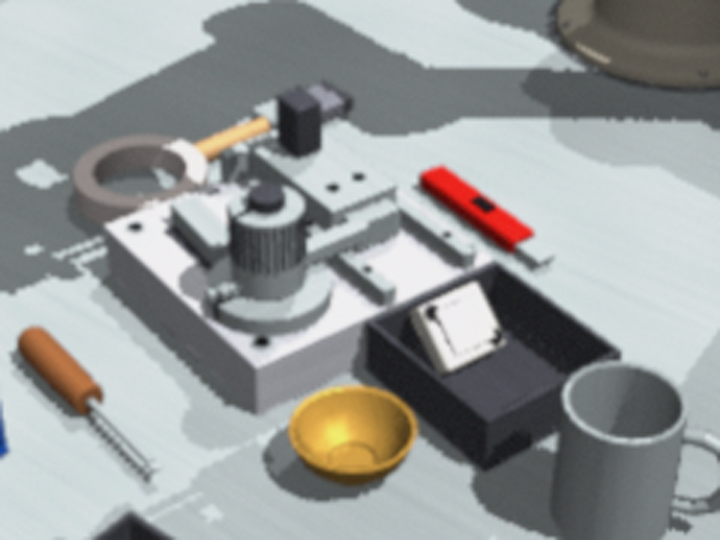

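```bash
python3 - <<'E'
from ang import *
import pickle
st,c=pickle.load(open("w6.pkl","rb"))
Z=lambda p:[(p[0]+.5)/3.75+279.5,(p[1]+.5)/3.75+99.5]
ang(c,st,[((10,282.5),(225,283),.078),((5,339),(225,339),.078),((415,347),(467,347),.125)],Z)
from bench import robot
print(robot.read_state()["force"]);robot.hand_in()
E
```

```text
[  7.6 -20.1] [  7.4 -74.7] ang 1.5680719377647097 theta 1.2972756109698131
[ -6.9 -18.4] [ -6.9 -75. ] ang 1.5704647676809278 theta 1.2996684408860313
[  -0.7 -113.9] [  -0.7 -125.4] ang 1.5702300744797777 theta 1.2994337476848812
[-0.12029977  0.01039753 -0.06730559]
the job is handed in; nothing more can be done
```

The job is done and handed in at about 21 s on the robot's clock; it returned no verdict.

- **Slide:** I gripped the handle and pushed it to the end stop. Travel held at about 75.1 mm while the force rose to about 26 N. I let go there by opening the jaws, and the slide snapped home by itself.
- **Moulding:** It is inside the catch tray, but tilted against the tray's near wall rather than lying flat.
- **Collar:** I turned it in two grips, measuring in between. The last picture gives 1.297 to 1.300 rad against the 1.30 mark, with the tab across the front of the slide. I judged this from the tab and the groove on the collar's top, as the pointer and the mark's groove are hard to see in the pictures.
- **Other things:** By eye, none of the other objects in the last pictures had moved, and the robot was clear of everything at hand-in.

The first push stopped early, at 74.4 mm, on a brief force spike. I pressed on until the stop was certain before letting go. No other check failed or disagreed.

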